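# Tighten the steriliser lid by one turn of its hand wheel

### The job

Tighten the steriliser's lid: push the hand wheel on top round clockwise (seen from above) by its upright red handle through exactly one full turn, so that the handle comes back to the very place where it stood at the start, and leave it there. Only push the handle gently with the outside of the fingers or a fingertip, never grip it between the fingers; leave the bottles, cup and carton around it alone.

Things in the scene. Friction and masses are not known exactly. Their poses are not given: they have to be found in the camera images.
- steriliser: Compact steam steriliser standing fixed on the counter: round metal pot 236 mm across with a steel lid and a dark bridge bar over it (bar along its y, top 184 mm above the counter). On the bridge sits a level hand wheel. Origin: centre of its underside on the counter, z up, y along the bridge bar.
- hub (a point): Centre of the hand wheel, on its upright axis, 200 mm above the counter. The wheel is 164 mm across outside: a grey round rim (bar 14 mm thick, centre line 75 mm from the axis, top 207 mm above the counter), four steel spokes 11 mm thick and a hub 40 mm across whose brass cap reaches 216 mm above the counter. It turns in place, without rising or sinking.
- handle_mid (a point): Middle of the wheel's upright red handle, a round sleeve that revolves freely about its own upright pin, 22 mm in diameter and 50 mm tall, standing on the rim at the end of one spoke, 75 mm from the wheel's axis; it reaches from 207 to 257 mm above the counter, this point is at 232 mm and goes round with the wheel.
- wheel (a joint): Angle of the hand wheel in rad, growing clockwise seen from above; one turn is 2 pi (6.283). It starts anywhere from -2.8 to 2.8 and has no stop within reach of the job. Stiff screw: about 0.28 N m, so 4 to 5 N at the handle keeps it moving, and it stays where it is left.
- brown_bottle: Bystander, loose on the counter: brown glass bottle with a black cap, 60 mm across, 150 mm tall. Origin: centre of its underside.
- orange_bottle: Bystander, loose on the counter: orange plastic bottle with a white cap, 70 mm across, 165 mm tall. Origin: centre of its underside.
- steel_cup: Bystander, loose on the counter: open steel cup, 72 mm across, 75 mm tall. Origin: centre of its underside.
- carton: Bystander, loose on the counter: small cardboard carton, 60 x 110 x 50 mm (its x, y, z). Origin: centre of its underside.
- handle: The same red handle as a body; origin at its foot, on top of the rim.

How it is judged:
By the outcome, as a careful person would: the job done as asked, in the order asked, and still so for the second after the job is handed in, with the robot touching nothing.
It also fails if it takes over 51 s, if anything falls off the work surface, if the arm or the gripper's body presses on something with over 40 N, if the wrist force passes 120 N, or if a joint passes its speed limit or range.

### The arm

A 6-joint arm with a two-finger parallel gripper is mounted at the origin on the work surface. World frame = base frame: x ahead of the robot, y to its left, z up, the work surface at z = 0. Lengths are in mm, angles in degrees, forces in N, time in s.
With the tool pointing down it reaches from about 400 to 825 mm from the base axis. Payload 7 kg.
Tool frame: the origin (TCP) lies between the finger pads; the fingertips stand 19 mm ahead of it and the grasp point (between the pads) is the TCP (ctrl.tcp_to_tips is the distance from the TCP to the fingertips, in mm); x points along the fingers, z is the direction in which the jaws open and shut, and the axes are right-handed (so a half turn about x gives the same grasp; the last joint's range is limited). The gripper opens to 85 mm and grips with 20 to 120 N. Pads are 22 mm wide; open, the fingers measure 114 mm over their backs; the gripper's body (76 mm by 85 mm) begins 54 mm behind the grasp point. The pads swing forward as they close: fully open they stand 13 mm farther back than shut.
Start: joints at [-51.159, 20.546, 0.682, 0, -70.136, -16.507], TCP at [256.475, -624.353, 250.302] pointing down, gripper open.
Joint ranges: [-176.03, 176.03], [-82.01, 121.73], [-58.28, 71.71], [-173.87, 95.51], [-174.79, -0.11], [-173.66, 173.66]. Speed limits (degrees/s): [136.94, 136.94, 172.46, 180, 180, 180].

### API

Orientations are given as [roll, pitch, yaw] about the fixed x, y, z axes, in that order (R = Rz(yaw) Ry(pitch) Rx(roll)).
In Python, from station import ctrl, camera, camera_model, spotter gives the robot as it stands.
- The arm moves only by the tool apply_moves, never from a script. Its argument "targets" is a list of rows, each a list of 5 numbers: the shift along the tool's x, y, z as a fraction of full scale, then the turn about the tool's x as a fraction of full scale, then the closure, from -1 (fully open) to 1 (shut). A call has exactly 10 rows; each row is the pose to reach, as a shift and turn from the pose commanded when the call began, along the tool's axes at that moment; what a row does not reach only later rows make up. Full scale, the value 1, is 20 cm for a shift and 120 degrees for a turn. A row lasts 1/12 s, in which the tool goes at most 41.7 mm and 7.16 degrees, less where a joint would pass 70% of its speed; a pose out of reach is approached as far as the arm can. A call with a number of a shift or a turn outside -1 to 1 is refused whole. A call with a gripper value outside its range is refused whole. The fingers move at their own pace and stop on an object; the grip force is fixed at half the most. Time passes only in rows, so rows that repeat a pose let the fingers close, or fill a call up. It gives the time, the measured TCP pose, the force and the opening at its end, in the units of the state.
- ctrl.state(): the state, without advancing time (a new reading comes with each control period).
- camera(name): name is "scene" or "top" or "wrist"; returns (picture, depth): 480x640x3 uint8, blue, green, red; 480x640 float32, mm along the optical axis (not along the pixel's ray), 0 where there is no reading.
- camera_model(name): a dict with "mtx" (3x3 intrinsics, pixels), "position" and "attitude" of the camera in the world. Camera axes: x right, y up, looking along -z (the intrinsics and any distortion apply to the point x, -y, -z); pixel columns grow to the right and rows downward; lengths in mm; the calibration is good to about 2 mm. A picture is of the moment at which its call begins: read the wrist's pose just before it. camera_model takes no time and is no camera call; for the wrist camera it gives the pose at the moment of the call.
- ctrl.hand_in(): hands the job in, once; it reports no verdict.
Trained networks look in the newest picture that a camera, given by its name, has taken for a name from the list of things; names that differ only in an ending like _2 or _b are one class to them, and where a whole thing is asked for, a point or a joint stands for the part that bears it (a point fixed in the world has none). Each returns a list of dicts, best first, with "conf" (0 to 1); they miss things now and then, are a little off and sometimes report something else, mostly with a low value. They report only what shows in the picture. A call takes as long as a camera call.
- spotter.search_frame(name, camera): "box" ([left, top, right, bottom] in pixels, round what is visible of it).
- spotter.silhouettes(name, camera): "mask" (480x640 bool, what is visible of it) and "box" ([left, top, right, bottom] in pixels, round what is visible of it).
The state is a dict: "t": time; "joints": joint angles; "qd": joint speeds; "tau": joint torques, N m; "tool_pos": TCP position; "orientation": TCP orientation; "ft_force": force on the tool from outside, world axes, zero at the start; "wrist_torque": the same for the moment, N m; "finger_gap": opening from 0.0 (shut) to 1.0 (fully open).
Only numpy, scipy, OpenCV 4.12 (cv2) and the standard library are available. Lean on these libraries where they do the work, as an engineer would, in place of code of your own. Each camera call takes 0.05 s, during which the arm holds its last target. There are 200 camera calls.

## Working session

There is one attempt and no reset: what is moved stays moved. The work goes in short steps, Python scripts to look and compute and a tool call to move; the robot and the scene stay as the last step left them, time stands still between calls to the robot, and variables do not carry over. Pictures are saved under pics/ and viewed, about 8 in all and at most 12, crops included, and the job is handed in when it is done.

Besides the shell and the picture viewer there is one more tool, called after "Emit:" by a JSON object that holds its "api" and its "payload", one argument or row to a line. apply_moves: Moves the arm, as the interface text tells. Its arguments: {"type":"object","properties":{"targets":{"type":"array"}},"required":["targets"]}

```bash
ls; mkdir -p pics
cat > h.py <<'E'
import numpy as np, cv2
from station import ctrl, camera, camera_model, spotter
from scipy.spatial.transform import Rotation as R
def cam(n):
    m=camera_model(n); return m
def rot(m):
    a=np.array(m["attitude"],float)
    return a if a.shape==(3,3) else R.from_euler('xyz',a,degrees=True).as_matrix()
def pts(m,uv,d):
    K=np.array(m["mtx"]);uv=np.atleast_2d(uv).astype(float);d=np.atleast_1d(d)
    c=np.c_[(uv[:,0]-K[0,2])/K[0,0]*d,-(uv[:,1]-K[1,2])/K[1,1]*d,-d]
    return c@rot(m).T+np.array(m["position"])
def atz(m,uv,z):
    p=pts(m,uv,np.ones(len(np.atleast_2d(uv))));o=np.array(m["position"]);r=p-o
    return o+r*((z-o[2])/r[:,2])[:,None]
def red(img):
    h=cv2.cvtColor(img,cv2.COLOR_BGR2HSV)
    return ((h[...,0]<6)|(h[...,0]>174))&(h[...,1]>150)&(h[...,2]>60)
E
python3 - <<'E'
from h import *
s=ctrl.state();print(s)
for n in ("scene","top"):
    im,d=camera(n);m=camera_model(n);print(n,m)
    cv2.imwrite(f"pics/{n}0.png",im)
    for t in ("steriliser","hub","handle","brown_bottle","orange_bottle","steel_cup","carton"):
        r=spotter.silhouettes(t,n)
        if r:
            k=r[0]["mask"]&(d>0);v,u=np.nonzero(k)
            P=pts(m,np.c_[u,v],d[k]) if k.any() else np.zeros((1,3))
            print(t,round(r[0]["conf"],2),r[0]["box"],np.percentile(P,[2,50,98],axis=0).round(0).tolist())
        else: print(t,None)
E
```

```text
pics
{'t': 0.0, 'joints': array([-5.11601682e+01,  2.05904887e+01,  6.33420654e-01, -1.92990882e-02,
       -7.01353325e+01, -1.65059417e+01]), 'qd': array([-0.01019209, -0.05681413, -0.06865495,  0.06163515,  0.0871543 ,
       -0.02774802]), 'tau': array([ 1.59899319e-03, -5.83329642e+01,  2.93410474e+01,  6.93660557e+00,
       -6.16700403e-03,  1.07941577e-05]), 'tool_pos': array([ 256.29480871, -623.96423374,  249.37423442]), 'orientation': array([  5.39896263,  89.90583462, 117.72628023]), 'ft_force': array([ 1.23812332, -0.73926927,  0.21118899]), 'wrist_torque': array([-0.02842593,  0.03427689, -0.03537394]), 'finger_gap': 1.0015749022714913}
scene {'mtx': array([[459.10523074,   0.        , 321.94988484],
       [  0.        , 459.10523074, 245.73122101],
       [  0.        ,   0.        ,   1.        ]]), 'position': array([578.64421973, 472.77264888, 931.56000276]), 'attitude': array([ 28.87876839,  -0.47792252, 179.85867092])}
steriliser 0.73 [254.3, 186.0, 381.8, 347.1] [[466.0, -54.0, 23.0], [577.0, 92.0, 160.0], [687.0, 193.0, 214.0]]
hub 0.85 [250.8, 185.2, 383.7, 34
[... 1016 characters left out ...]
 162.0], [686.0, 186.0, 212.0]]
hub 0.84 [249.7, 164.3, 394.6, 289.5] [[461.0, -71.0, 95.0], [566.0, 55.0, 162.0], [685.0, 182.0, 212.0]]
handle 0.59 [270.8, 202.9, 284.3, 220.9] [[566.0, 119.0, 217.0], [572.0, 128.0, 255.0], [584.0, 137.0, 260.0]]
brown_bottle 0.61 [409.5, 216.0, 441.2, 248.7] [[547.0, -202.0, 9.0], [567.0, -168.0, 101.0], [601.0, -149.0, 152.0]]
orange_bottle 0.69 [191.6, 223.9, 235.8, 258.2] [[519.0, 252.0, 8.0], [544.0, 274.0, 113.0], [582.0, 315.0, 167.0]]
steel_cup 0.7 [230.1, 292.1, 264.4, 329.8] [[370.0, 176.0, 2.0], [402.0, 216.0, 22.0], [434.0, 240.0, 78.0]]
carton 0.83 [372.6, 166.4, 422.4, 209.1] [[649.0, -170.0, 6.0], [687.0, -120.0, 50.0], [728.0, -64.0, 54.0]]
```

View pics/scene0.png

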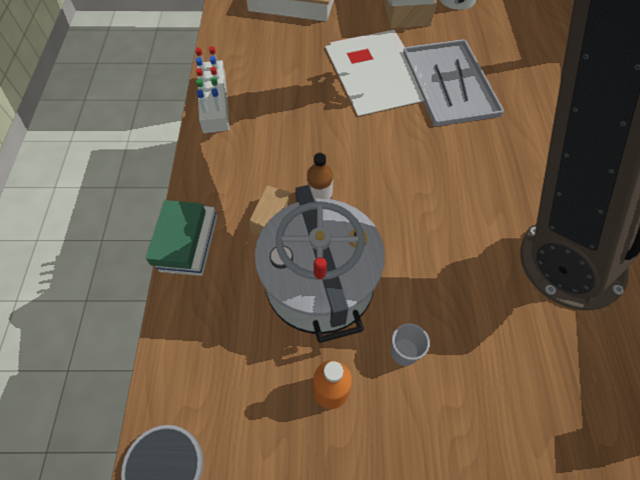

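View pics/top0.png

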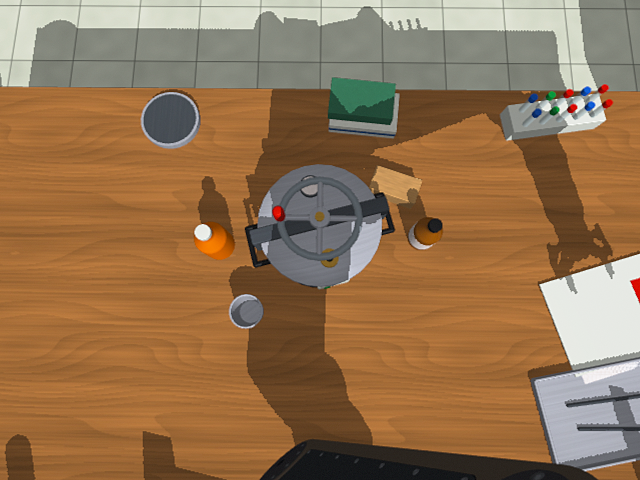

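The top view shows the wheel's hub at about (320,216) and the red handle at about (278,212), on the +y side. The scene view agrees, with the handle at about (320,268). Next I measure the hub and handle precisely.

```bash
cat >> h.py <<'E'
from scipy.optimize import least_squares
def circ(P,r=None):
    if r is None:
        f=lambda q:np.hypot(P[:,0]-q[0],P[:,1]-q[1])-q[2];x0=[*P[:,:2].mean(0),75]
    else:
        f=lambda q:np.hypot(P[:,0]-q[0],P[:,1]-q[1])-r;x0=P[:,:2].mean(0)
    return least_squares(f,x0,loss="soft_l1").x
def redblob(im,box):
    k=red(im);o=np.zeros_like(k);a,b,c,e=box;o[b:e,a:c]=k[b:e,a:c]
    n,l,st,ce=cv2.connectedComponentsWithStats(o.astype(np.uint8));i=1+np.argmax(st[1:,4])
    return l==i,st[i],ce[i]
BOX={"scene":(240,170,400,350),"top":(240,150,410,300)}
E
python3 - <<'E'
from h import *
C={}
for n in ("scene","top"):
    im,d=camera(n);m=camera_model(n)
    v,u=np.mgrid[150:350,230:410];u=u.ravel();v=v.ravel();dd=d[v,u]
    P=pts(m,np.c_[u,v],dd);g=(dd>0)
    rr=np.hypot(P[:,0]-575,P[:,1]-57)
    k=g&(P[:,2]>201)&(P[:,2]<211)&(rr>55)&(rr<95);print(n,"rim",k.sum(),circ(P[k]),P[k][:,2].max())
    k=g&(P[:,2]>211)&(P[:,2]<221)&(rr<25);print("cap",k.sum(),P[k].mean(0) if k.any() else 0)
    b,st,ce=redblob(im,BOX[n]);print("red",st,ce)
    vv,uu=np.nonzero(b&(d>0));Q=pts(m,np.c_[uu,vv],d[vv,uu]);t=Q[:,2]>253
    print("handletop",t.sum(),Q[t].mean(0),"all",Q.mean(0),"fit r11",circ(Q[Q[:,2]<253],11) if (Q[:,2]<253).sum()>5 else 0)
    print("centroid ray at z232",atz(m,ce,232),"z257",atz(m,ce,257)); C[n]=(m,ce)
# two-ray triangulation
A=np.zeros((3,3));B=np.zeros(3)
for m,ce in C.values():
    o=np.array(m["position"]);r=(pts(m,ce,1.)-o)[0];r/=np.linalg.norm(r);M=np.eye(3)-np.outer(r,r);A+=M;B+=M@o
print("tri",np.linalg.solve(A,B))
s=ctrl.state();print(s["t"],R.from_euler('xyz',s["orientation"],degrees=True).as_matrix().round(3))
E
```

```text
scene rim 1696 [576.66172907  56.63338028  74.14289475] 209.74461998811535
cap 100 [576.4018513   54.53017119 214.27669551]
red [314 258  13  21 229] [319.84716157 267.44104803]
handletop 84 [576.55497308 130.76936418 255.95239774] all [575.49595321 133.20379364 240.22710039] fit r11 [577.06067027 127.98712966]
centroid ray at z232 [[575.52695748 128.98901401 232.        ]] z257 [[575.6383583  141.27472337 257.        ]]
top rim 1778 [575.32645258  54.44734301  73.81709589] 210.9333106290128
cap 165 [575.77197188  54.80370383 213.86540488]
red [272 206  13  15 150] [278.19333333 212.97333333]
handletop 92 [575.61145865 129.29892941 256.5138632 ] all [573.19198656 128.9509771  247.90691055] fit r11 [577.2491778  129.51380194]
centroid ray at z232 [[577.02440235 130.47859066 232.        ]] z257 [[571.17818242 128.02033025 257.        ]]
tri [575.91323008 130.3187927  235.08489295]
0.9 [[ 0.    -0.925 -0.38 ]
 [-0.    -0.38   0.925]
 [-1.     0.    -0.   ]]
```

Emit:
{"api": "apply_moves", "payload": {
  "targets": [
    [-0.1,0,0,0,1],
    [-0.2,-0.02,0.05,0.02,1],
    [-0.3,-0.05,0.15,0.04,1],
    [-0.4,-0.1,0.3,0.07,1],
    [-0.45,-0.15,0.45,0.1,1],
    [-0.45,-0.2,0.6,0.13,1],
    [-0.45,-0.27,0.75,0.16,1],
    [-0.45,-0.35,0.9,0.186,1],
    [-0.45,-0.4,1,0.186,1],
    [-0.45,-0.4,1,0.186,1]
  ]
}}

```text
t: 1.73
tool_pos: [254.1, -405.9, 341.5]
orientation: [-109.3, 89.8, -19.2]
ft_force: [-0.4, -1.2, -0.3]
finger_gap: -0.0
```

Emit:
{"api": "apply_moves", "payload": {
  "targets": [
    [0,-0.05,0.1,0,1],
    [0,-0.1,0.2,0,1],
    [0,-0.15,0.3,0,1],
    [0,-0.2,0.4,0,1],
    [0,-0.25,0.5,0,1],
    [0,-0.3,0.6,0,1],
    [0,-0.35,0.7,0,1],
    [0,-0.4,0.8,0,1],
    [0,-0.45,0.9,0,1],
    [0,-0.5,1,0,1]
  ]
}}

```text
t: 2.57
tool_pos: [354.8, -208.1, 340.6]
orientation: [-100.6, 90.0, -10.6]
ft_force: [1.1, -0.1, -0.2]
finger_gap: -0.0
```

Emit:
{"api": "apply_moves", "payload": {
  "targets": [
    [0,-0.05,0.1,0,1],
    [0,-0.1,0.2,0,1],
    [0,-0.15,0.3,0,1],
    [0,-0.2,0.4,0,1],
    [0,-0.25,0.5,0,1],
    [0,-0.3,0.6,0,1],
    [0,-0.35,0.7,0,1],
    [0,-0.4,0.8,0,1],
    [0,-0.45,0.9,0,1],
    [0,-0.5,1,0,1]
  ]
}}

```text
t: 3.4
tool_pos: [454.9, -7.9, 340.5]
orientation: [-77.9, 90.0, 12.1]
ft_force: [0.5, -0.1, -1.0]
finger_gap: 0.003
```

Emit:
{"api": "apply_moves", "payload": {
  "targets": [
    [0,-0.05,0.07,0,1],
    [0,-0.1,0.15,0,1],
    [0,-0.15,0.24,0,1],
    [0,-0.2,0.33,0,1],
    [0,-0.25,0.42,0,1],
    [0,-0.3,0.5,0,1],
    [0,-0.35,0.56,0,1],
    [0,-0.395,0.61,0,1],
    [0,-0.395,0.61,0,1],
    [0,-0.395,0.61,0,1]
  ]
}}

```text
t: 4.23
tool_pos: [533.8, 113.6, 339.7]
orientation: [122.8, 89.9, -147.2]
ft_force: [-0.3, -0.2, 0.0]
finger_gap: 0.001
```

Run:
```python
from h import *
s=ctrl.state();print(s["tool_pos"],s["joints"])
im,d=camera("scene");a=cv2.resize(im[170:350,230:410],(390,390))
im2,d=camera("wrist");b=cv2.resize(im2,(400,300))
o=np.zeros((390,790,3),np.uint8);o[:,:390]=a;o[:300,390:]=b;cv2.imwrite("pics/c1.png",o)
m=camera_model("wrist");print(m["position"])
b,st,ce=redblob(im2,(0,0,640,480));print(st,ce,atz(m,ce,232))
vv,uu=np.nonzero(b&(d>0));Q=pts(m,np.c_[uu,vv],d[vv,uu]);t=Q[:,2]>252;print(t.sum(),Q[t].mean(0))
v,u=np.mgrid[0:480,0:640];u=u.ravel();v=v.ravel();dd=d[v,u];P=pts(m,np.c_[u,v],dd)
rr=np.hypot(P[:,0]-576,P[:,1]-55);k=(dd>0)&(P[:,2]>203)&(P[:,2]<210)&(rr>58)&(rr<92);print(k.sum(),circ(P[k]))
```

```text
[533.83118701 113.58185822 339.70112513] [ 3.25861536e+01  5.67914323e+00 -7.21433856e+00  3.08624221e-04
 -7.71834658e+01 -1.22550634e+02]
[459.61759409 112.70058798 464.36373152]
[330 282  38  52 699] [350.46924177 299.59084406] [[570.97754418 130.30590284 232.        ]]
85 [558.4778419  132.1328299  282.12384992]
9414 [576.48915961  54.10645553  73.28374417]
```

View pics/c1.png

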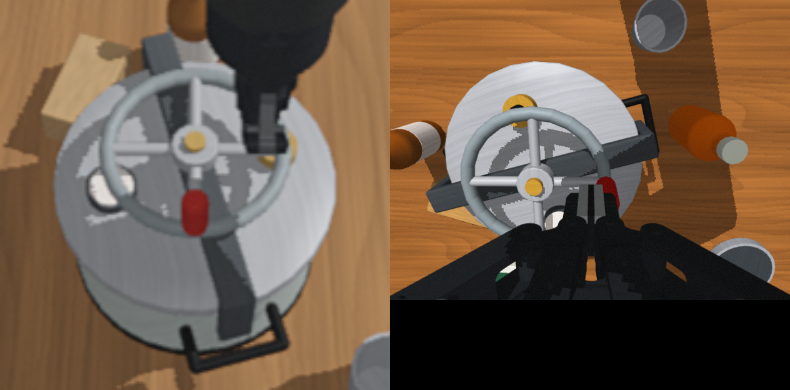

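Emit:
{"api": "apply_moves", "payload": {
  "targets": [
    [0.05,0,0,0,1],
    [0.1,0,0,0,1],
    [0.17,0,0,0,1],
    [0.24,0,0,0,1],
    [0.31,0,0,0,1],
    [0.38,0,0,0,1],
    [0.44,0,0,0,1],
    [0.48,0,0,0,1],
    [0.5,0,0,0,1],
    [0.5,0,0,0,1]
  ]
}}

```text
t: 5.17
tool_pos: [532.8, 112.7, 239.2]
orientation: [116.0, 89.9, -154.0]
ft_force: [-0.4, 0.7, -0.3]
finger_gap: -0.001
```

Run:
```python
from h import *
th=125
for c in range(12):
    a=np.radians(th-3*np.arange(0,11));p=75*np.c_[np.cos(a),np.sin(a)];q=(p-p[0])[1:]
    print(th,[[0,round(-x/200,3),round(y/200,3),0,1] for x,y in q]);th-=30
```

```text
125 [[0, np.float64(-0.016), np.float64(0.011), 0, 1], [0, np.float64(-0.033), np.float64(0.021), 0, 1], [0, np.float64(-0.051), np.float64(0.03), 0, 1], [0, np.float64(-0.069), np.float64(0.038), 0, 1], [0, np.float64(-0.087), np.float64(0.045), 0, 1], [0, np.float64(-0.105), np.float64(0.051), 0, 1], [0, np.float64(-0.124), np.float64(0.057), 0, 1], [0, np.float64(-0.144), np.float64(0.061), 0, 1], [0, np.float64(-0.163), np.float64(0.064), 0, 1], [0, np.float64(-0.182), np.float64(0.066), 0, 1]]
95 [[0, np.float64(-0.02), np.float64(0.001), 0, 1], [0, np.float64(-0.039), np.float64(0.001), 0, 1], [0, np.float64(-0.059), np.float64(0.001), 0, 1], [0, np.float64(-0.078), np.float64(-0.001), 0, 1], [0, np.float64(-0.098), np.float64(-0.004), 0, 1], [0, np.float64(-0.117), np.float64(-0.008), 0, 1], [0, np.float64(-0.136), np.float64(-0.013), 0, 1], [0, np.float64(-0.155), np.float64(-0.019), 0, 1], [0, np.float64(-0.173), np.float64(-0.026), 0, 1], [0, np.float64(-0.191), np.float64(-0.034), 0, 1]]
65 [[0, np.float64(-0.018), np.float64(-0.009), 0, 1], [0, np.float64(-0.035), np.floa
[... 4246 characters left out ...]
np.float64(-0.013), np.float64(0.136), 0, 1], [0, np.float64(-0.019), np.float64(0.155), 0, 1], [0, np.float64(-0.026), np.float64(0.173), 0, 1], [0, np.float64(-0.034), np.float64(0.191), 0, 1]]
-205 [[0, np.float64(-0.009), np.float64(0.018), 0, 1], [0, np.float64(-0.018), np.float64(0.035), 0, 1], [0, np.float64(-0.029), np.float64(0.051), 0, 1], [0, np.float64(-0.04), np.float64(0.067), 0, 1], [0, np.float64(-0.053), np.float64(0.083), 0, 1], [0, np.float64(-0.066), np.float64(0.097), 0, 1], [0, np.float64(-0.079), np.float64(0.111), 0, 1], [0, np.float64(-0.094), np.float64(0.125), 0, 1], [0, np.float64(-0.109), np.float64(0.137), 0, 1], [0, np.float64(-0.125), np.float64(0.149), 0, 1]]
```

Emit:
{"api": "apply_moves", "payload": {
  "targets": [
    [0,-0.016,0.014,0,1],
    [0,-0.033,0.026,0,1],
    [0,-0.051,0.037,0,1],
    [0,-0.069,0.047,0,1],
    [0,-0.087,0.056,0,1],
    [0,-0.105,0.063,0,1],
    [0,-0.124,0.07,0,1],
    [0,-0.144,0.076,0,1],
    [0,-0.163,0.08,0,1],
    [0,-0.182,0.082,0,1]
  ]
}}

```text
t: 6.0
tool_pos: [569.7, 129.4, 240.2]
orientation: [115.2, 90.0, -154.8]
ft_force: [-4.1, -0.6, 2.1]
finger_gap: 0.001
```

Run:
```python
from h import *
print(ctrl.state()["tool_pos"])
im,d=camera("scene");cv2.imwrite("pics/c2.png",cv2.resize(im[170:350,230:410],(500,500)))
```

```text
[569.74408229 129.43368514 240.23219898]
```

View pics/c2.png

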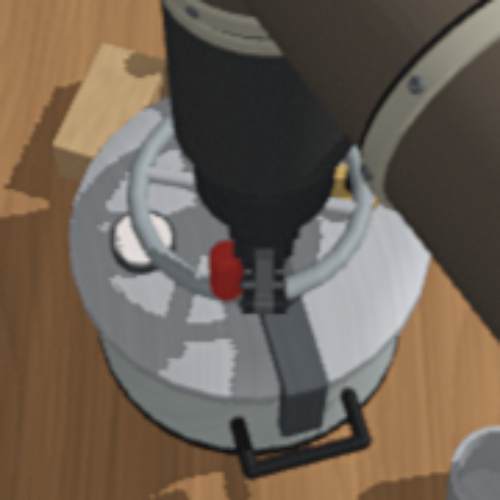

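The finger presses on the handle's trailing side, with the red handle at about (226,268) in the crop. The wheel is turning clockwise at about 4 N, so I carry on round.

Emit:
{"api": "apply_moves", "payload": {
  "targets": [
    [0,-0.02,0.001,0,1],
    [0,-0.039,0.001,0,1],
    [0,-0.059,0.001,0,1],
    [0,-0.078,-0.001,0,1],
    [0,-0.098,-0.004,0,1],
    [0,-0.117,-0.008,0,1],
    [0,-0.136,-0.013,0,1],
    [0,-0.155,-0.019,0,1],
    [0,-0.173,-0.026,0,1],
    [0,-0.191,-0.034,0,1]
  ]
}}

```text
t: 6.88
tool_pos: [608.4, 122.9, 240.2]
orientation: [-26.8, 90.0, 63.2]
ft_force: [-3.4, 1.3, 1.0]
finger_gap: -0.0
```

Emit:
{"api": "apply_moves", "payload": {
  "targets": [
    [0,-0.018,-0.009,0,1],
    [0,-0.035,-0.018,0,1],
    [0,-0.051,-0.029,0,1],
    [0,-0.067,-0.04,0,1],
    [0,-0.083,-0.053,0,1],
    [0,-0.097,-0.066,0,1],
    [0,-0.111,-0.079,0,1],
    [0,-0.125,-0.094,0,1],
    [0,-0.137,-0.109,0,1],
    [0,-0.149,-0.125,0,1]
  ]
}}

```text
t: 7.72
tool_pos: [638.3, 97.7, 240.3]
orientation: [-56.5, 90.0, 33.5]
ft_force: [-1.6, 3.8, -0.8]
finger_gap: -0.003
```

Emit:
{"api": "apply_moves", "payload": {
  "targets": [
    [0,-0.011,-0.016,0,1],
    [0,-0.021,-0.033,0,1],
    [0,-0.03,-0.051,0,1],
    [0,-0.038,-0.069,0,1],
    [0,-0.045,-0.087,0,1],
    [0,-0.051,-0.105,0,1],
    [0,-0.057,-0.124,0,1],
    [0,-0.061,-0.144,0,1],
    [0,-0.064,-0.163,0,1],
    [0,-0.066,-0.182,0,1]
  ]
}}

```text
t: 8.55
tool_pos: [651.0, 61.0, 240.4]
orientation: [-15.8, 90.0, 74.2]
ft_force: [-2.1, 3.8, -2.0]
finger_gap: -0.002
```

Emit:
{"api": "apply_moves", "payload": {
  "targets": [
    [0,-0.001,-0.02,0,1],
    [0,-0.001,-0.039,0,1],
    [0,-0.001,-0.059,0,1],
    [0,0.001,-0.078,0,1],
    [0,0.004,-0.098,0,1],
    [0,0.008,-0.117,0,1],
    [0,0.013,-0.136,0,1],
    [0,0.019,-0.155,0,1],
    [0,0.026,-0.173,0,1],
    [0,0.034,-0.191,0,1]
  ]
}}

```text
t: 9.38
tool_pos: [644.4, 22.7, 240.5]
orientation: [-99.1, 90.0, -9.1]
ft_force: [3.0, 3.6, -1.7]
finger_gap: 0.001
```

Emit:
{"api": "apply_moves", "payload": {
  "targets": [
    [0,0.009,-0.018,0,1],
    [0,0.018,-0.035,0,1],
    [0,0.029,-0.051,0,1],
    [0,0.04,-0.067,0,1],
    [0,0.053,-0.083,0,1],
    [0,0.066,-0.097,0,1],
    [0,0.079,-0.111,0,1],
    [0,0.094,-0.125,0,1],
    [0,0.109,-0.137,0,1],
    [0,0.125,-0.149,0,1]
  ]
}}

```text
t: 10.22
tool_pos: [619.0, -6.8, 240.5]
orientation: [-78.1, 90.0, 11.9]
ft_force: [3.5, 2.4, -1.2]
finger_gap: 0.002
```

Emit:
{"api": "apply_moves", "payload": {
  "targets": [
    [0,0.016,-0.011,0,1],
    [0,0.033,-0.021,0,1],
    [0,0.051,-0.03,0,1],
    [0,0.069,-0.038,0,1],
    [0,0.087,-0.045,0,1],
    [0,0.105,-0.051,0,1],
    [0,0.124,-0.057,0,1],
    [0,0.144,-0.061,0,1],
    [0,0.163,-0.064,0,1],
    [0,0.182,-0.066,0,1]
  ]
}}

```text
t: 11.05
tool_pos: [582.5, -19.9, 240.4]
orientation: [-83.2, 90.0, 6.8]
ft_force: [4.6, 0.6, -0.3]
finger_gap: -0.002
```

Emit:
{"api": "apply_moves", "payload": {
  "targets": [
    [0,0.02,-0.001,0,1],
    [0,0.039,-0.001,0,1],
    [0,0.059,-0.001,0,1],
    [0,0.078,0.001,0,1],
    [0,0.098,0.004,0,1],
    [0,0.117,0.008,0,1],
    [0,0.136,0.013,0,1],
    [0,0.155,0.019,0,1],
    [0,0.173,0.026,0,1],
    [0,0.191,0.034,0,1]
  ]
}}

```text
t: 11.88
tool_pos: [544.0, -13.3, 240.3]
orientation: [136.8, 90.0, -133.2]
ft_force: [4.1, -1.4, 1.1]
finger_gap: -0.005
```

Emit:
{"api": "apply_moves", "payload": {
  "targets": [
    [0,0.018,0.009,0,1],
    [0,0.035,0.018,0,1],
    [0,0.051,0.029,0,1],
    [0,0.067,0.04,0,1],
    [0,0.083,0.053,0,1],
    [0,0.097,0.066,0,1],
    [0,0.111,0.079,0,1],
    [0,0.125,0.094,0,1],
    [0,0.137,0.109,0,1],
    [0,0.149,0.125,0,1]
  ]
}}

```text
t: 12.72
tool_pos: [514.0, 11.9, 240.2]
orientation: [115.0, 89.9, -155.0]
ft_force: [1.3, -3.4, 1.8]
finger_gap: 0.002
```

Emit:
{"api": "apply_moves", "payload": {
  "targets": [
    [0,0.011,0.016,0,1],
    [0,0.021,0.033,0,1],
    [0,0.03,0.051,0,1],
    [0,0.038,0.069,0,1],
    [0,0.045,0.087,0,1],
    [0,0.051,0.105,0,1],
    [0,0.057,0.124,0,1],
    [0,0.061,0.144,0,1],
    [0,0.064,0.163,0,1],
    [0,0.066,0.182,0,1]
  ]
}}

```text
t: 13.55
tool_pos: [501.3, 48.7, 240.2]
orientation: [103.9, 90.0, -166.1]
ft_force: [1.1, -3.7, -0.0]
finger_gap: -0.009
```

Emit:
{"api": "apply_moves", "payload": {
  "targets": [
    [0,0.001,0.02,0,1],
    [0,0.001,0.039,0,1],
    [0,0.001,0.059,0,1],
    [0,-0.001,0.078,0,1],
    [0,-0.004,0.098,0,1],
    [0,-0.008,0.117,0,1],
    [0,-0.013,0.136,0,1],
    [0,-0.019,0.155,0,1],
    [0,-0.026,0.173,0,1],
    [0,-0.034,0.191,0,1]
  ]
}}

```text
t: 14.38
tool_pos: [508.2, 86.9, 240.1]
orientation: [86.7, 90.0, 176.7]
ft_force: [-3.0, -2.4, 0.5]
finger_gap: 0.003
```

Emit:
{"api": "apply_moves", "payload": {
  "targets": [
    [0,-0.009,0.018,0,1],
    [0,-0.018,0.035,0,1],
    [0,-0.029,0.051,0,1],
    [0,-0.04,0.067,0,1],
    [0,-0.053,0.083,0,1],
    [0,-0.066,0.097,0,1],
    [0,-0.079,0.111,0,1],
    [0,-0.094,0.125,0,1],
    [0,-0.109,0.137,0,1],
    [0,-0.109,0.137,0,1]
  ]
}}

```text
t: 15.22
tool_pos: [530.9, 114.6, 240.2]
orientation: [-46.5, 90.0, 43.5]
ft_force: [-1.8, -0.5, -1.6]
finger_gap: -0.003
```

Run:
```python
from h import *
print(ctrl.state()["t"],ctrl.state()["tool_pos"])
im,d=camera("scene");a=cv2.resize(im[170:350,230:410],(390,390))
b,st,ce=redblob(im,BOX["scene"]);print(st,ce,atz(camera_model("scene"),ce,232))
im2,d=camera("top");o=np.hstack([a,cv2.resize(im2[150:310,240:400],(390,390))]);cv2.imwrite("pics/c3.png",o)
try:
    b,st,ce=redblob(im2,BOX["top"]);print(st,ce)
except Exception as e: print(e)
```

```text
15.2167 [530.9173806  114.63382715 240.21333831]
[329 256  13  21 210] [334.37619048 265.48571429] [[550.82243636 125.2484218  232.        ]]
attempt to get argmax of an empty sequence
```

View pics/c3.png

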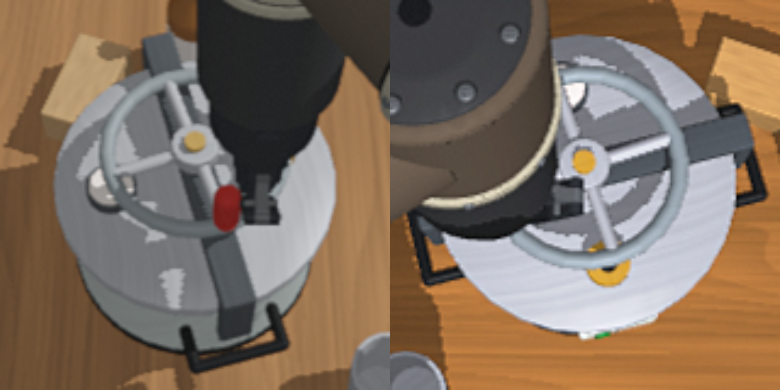

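Scene crop: the handle is at pixel (334.4,265.5), against (319.8,267.4) at the start, so about 25 mm remain. The bystanders are undisturbed. Next I make a shorter step and measure again.

Emit:
{"api": "apply_moves", "payload": {
  "targets": [
    [0,-0.01,0.007,0,1],
    [0,-0.02,0.014,0,1],
    [0,-0.03,0.021,0,1],
    [0,-0.04,0.027,0,1],
    [0,-0.05,0.033,0,1],
    [0,-0.06,0.038,0,1],
    [0,-0.07,0.043,0,1],
    [0,-0.08,0.047,0,1],
    [0,-0.09,0.052,0,1],
    [0,-0.09,0.052,0,1]
  ]
}}

```text
t: 16.15
tool_pos: [548.8, 124.6, 240.4]
orientation: [-68.1, 90.0, 21.9]
ft_force: [-2.0, 0.4, 1.9]
finger_gap: -0.001
```

```bash
cat >> h.py <<'E'
def meas():
    s=ctrl.state();print(s["t"],s["tool_pos"])
    im,d=camera("scene");b,st,ce=redblob(im,BOX["scene"]);print("ref 314 258 13 21 229, 319.85 267.44, x575.53");print(st,ce,atz(camera_model("scene"),ce,232))
E
python3 -c "from h import *;meas()"
```

```text
16.15 [548.78713667 124.64974495 240.41268228]
ref 314 258 13 21 229, 319.85 267.44, x575.53
[318 258  12  21 211] [323.43127962 267.53080569] [[569.44889586 129.14850383 232.        ]]
```

Emit:
{"api": "apply_moves", "payload": {
  "targets": [
    [0,-0.004,0.001,0,1],
    [0,-0.008,0.002,0,1],
    [0,-0.012,0.004,0,1],
    [0,-0.016,0.005,0,1],
    [0,-0.02,0.006,0,1],
    [0,-0.02,0.006,0,1],
    [0,-0.01,0.002,0,1],
    [0,0.05,-0.03,0,1],
    [0,0.1,-0.06,0,1],
    [0,0.1,-0.06,0,1]
  ]
}}

```text
t: 17.03
tool_pos: [526.8, 111.4, 240.5]
orientation: [-33.3, 90.0, 56.7]
ft_force: [-0.9, 0.4, 0.3]
finger_gap: 0.004
```

```bash
python3 -c "from h import *;meas()"
```

```text
17.0333 [526.80450153 111.41226477 240.48785299]
ref 314 258 13 21 229, 319.85 267.44, x575.53
[316 258  12  21 213] [321.3943662  267.58685446] [[572.90349023 129.25990313 232.        ]]
```

Emit:
{"api": "apply_moves", "payload": {
  "targets": [
    [0,-0.06,0.035,0,1],
    [0,-0.11,0.062,0,1],
    [0,-0.12,0.067,0,1],
    [0,-0.126,0.069,0,1],
    [0,-0.13,0.07,0,1],
    [0,-0.13,0.07,0,1],
    [0,-0.08,0.05,0,1],
    [0,0,0.01,0,1],
    [-0.15,0.05,0,0,1],
    [-0.35,0.1,-0.1,0,1]
  ]
}}

```text
t: 17.92
tool_pos: [506.7, 94.0, 304.8]
orientation: [115.7, 89.7, -154.2]
ft_force: [0.8, -0.3, 0.6]
finger_gap: 0.001
```

Emit:
{"api": "apply_moves", "payload": {
  "targets": [
    [-0.1,0.05,-0.1,0,1],
    [-0.2,0.1,-0.25,0,1],
    [-0.2,0.15,-0.4,0,1],
    [-0.2,0.2,-0.55,0,1],
    [-0.2,0.2,-0.7,0,1],
    [-0.2,0.2,-0.8,0,1],
    [-0.2,0.2,-0.9,0,1],
    [-0.2,0.2,-1,0,1],
    [-0.2,0.2,-1,0,1],
    [-0.2,0.2,-1,0,1]
  ]
}}

```text
t: 18.75
tool_pos: [468.4, -106.8, 346.7]
orientation: [-89.0, 90.0, 0.9]
ft_force: [0.1, 0.0, -0.3]
finger_gap: 0.002
```

Run:
```python
from h import *
meas()
im,d=camera("top");m=camera_model("top")
try:
    b,st,ce=redblob(im,BOX["top"]);print("ref [272 206  13  15 150] [278.19 212.97]");print(st,ce,atz(m,ce,232))
except Exception as e: print(e)
a,_=camera("scene")
cv2.imwrite("pics/c4.png",np.hstack([cv2.resize(a[150:430,220:500],(390,390)),cv2.resize(im,(400,390))]))
```

```text
18.75 [ 468.390871   -106.84722807  346.74197239]
ref 314 258 13 21 229, 319.85 267.44, x575.53
[315 258  12  21 220] [320.56818182 267.39090909] [[574.30406609 128.89237312 232.        ]]
attempt to get argmax of an empty sequence
```

View pics/c4.png

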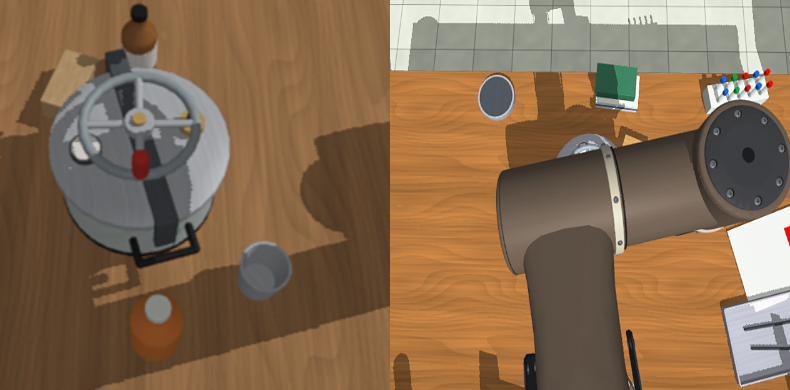

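Emit:
{"api": "apply_moves", "payload": {
  "targets": [
    [0,0.05,-0.1,0,1],
    [0,0.1,-0.25,0,1],
    [0,0.1,-0.4,0,1],
    [0,0.15,-0.55,0,1],
    [0,0.2,-0.7,0,1],
    [0,0.2,-0.8,0,1],
    [0,0.2,-0.9,0,1],
    [0,0.2,-1,0,1],
    [0,0.2,-1,0,1],
    [0,0.2,-1,0,1]
  ]
}}

```text
t: 19.73
tool_pos: [429.2, -306.0, 346.2]
orientation: [71.6, 90.0, 161.6]
ft_force: [-0.3, 1.0, 0.6]
finger_gap: 0.001
```

```bash
cat >> h.py <<'E'
def meas2():
    meas()
    im,d=camera("top");m=camera_model("top")
    try:
        b,st,ce=redblob(im,BOX["top"]);print("ref [272 206  13  15 150] [278.19 212.97] x577.02 y130.48");print(st,ce,atz(m,ce,232))
    except Exception as e: print(e)
    sc,_=camera("scene")
    for n,i in (("top",im),("scene",sc)):
        r=cv2.imread(f"pics/{n}0.png");k=redblob(r,BOX[n])[1];x,y,w,h=k[:4];g=6
        # redness templates, subpixel shift by ECC (translation)
        f=lambda q:np.clip(q[y-g:y+h+g,x-g:x+w+g,2].astype(np.float32)-q[y-g:y+h+g,x-g:x+w+g,1],0,None)
        A,B=f(r),f(i);W=np.eye(2,3,dtype=np.float32)
        try: c,W=cv2.findTransformECC(A,B,W,cv2.MOTION_TRANSLATION);print(n,"ecc",c,"shift px",W[:,2])
        except Exception as e: print(n,"ecc fail")
E
python3 -c "from h import *;meas2()"
```

```text
19.7333 [ 429.2414922  -305.9505431   346.24188721]
ref 314 258 13 21 229, 319.85 267.44, x575.53
[315 258  12  21 217] [320.5483871  267.50691244] [[574.33785616 129.11138435 232.        ]]
ref [272 206  13  15 150] [278.19 212.97] x577.02 y130.48
[273 207  12  15 145] [278.31724138 213.93103448] [[575.22078144 130.19668695 232.        ]]
top ecc 0.9788350807934404 shift px [0.40884054 0.91240674]
scene ecc 0.9844945416964851 shift px [0.5120786  0.39800802]
```

Both views show the handle about 1.4 mm (1°) short of its start. I return for one last fine nudge.

Emit:
{"api": "apply_moves", "payload": {
  "targets": [
    [0,-0.01,0.08,0,1],
    [0,-0.03,0.2,0,1],
    [0,-0.06,0.35,0,1],
    [0,-0.1,0.5,0,1],
    [0,-0.13,0.65,0,1],
    [0,-0.16,0.8,0,1],
    [0,-0.18,0.9,0,1],
    [0,-0.2,1,0,1],
    [0,-0.2,1,0,1],
    [0,-0.2,1,0,1]
  ]
}}

```text
t: 20.72
tool_pos: [469.1, -104.2, 347.0]
orientation: [-75.7, 90.0, 14.5]
ft_force: [0.3, -0.5, -0.2]
finger_gap: -0.002
```

Emit:
{"api": "apply_moves", "payload": {
  "targets": [
    [0,-0.01,0.08,0,1],
    [0,-0.03,0.2,0,1],
    [0,-0.06,0.35,0,1],
    [0,-0.1,0.5,0,1],
    [0,-0.13,0.65,0,1],
    [0,-0.16,0.8,0,1],
    [0,-0.18,0.9,0,1],
    [0,-0.2,1,0,1],
    [0,-0.2,1,0,1],
    [0,-0.2,1,0,1]
  ]
}}

```text
t: 21.55
tool_pos: [509.0, 94.6, 346.4]
orientation: [128.6, 90.0, -141.3]
ft_force: [-0.4, -1.2, -0.5]
finger_gap: -0.002
```

Emit:
{"api": "apply_moves", "payload": {
  "targets": [
    [0,-0.05,0.05,0,1],
    [0.05,-0.1,0.1,0,1],
    [0.12,-0.1,0.1,0,1],
    [0.22,-0.1,0.1,0,1],
    [0.32,-0.1,0.1,0,1],
    [0.42,-0.1,0.1,0,1],
    [0.5,-0.1,0.1,0,1],
    [0.55,-0.1,0.1,0,1],
    [0.55,-0.1,0.1,0,1],
    [0.55,-0.1,0.1,0,1]
  ]
}}

```text
t: 22.38
tool_pos: [529.4, 113.9, 236.4]
orientation: [140.6, 89.9, -129.4]
ft_force: [0.0, 0.6, 0.2]
finger_gap: -0.0
```

Emit:
{"api": "apply_moves", "payload": {
  "targets": [
    [-0.01,-0.05,0.03,0,1],
    [-0.01,-0.09,0.053,0,1],
    [-0.01,-0.11,0.06,0,1],
    [-0.01,-0.118,0.063,0,1],
    [-0.01,-0.124,0.066,0,1],
    [-0.01,-0.128,0.068,0,1],
    [-0.01,-0.132,0.07,0,1],
    [-0.01,-0.134,0.07,0,1],
    [-0.01,-0.135,0.07,0,1],
    [-0.01,-0.135,0.07,0,1]
  ]
}}

```text
t: 23.22
tool_pos: [555.8, 128.0, 238.7]
orientation: [98.8, 90.0, -171.2]
ft_force: [-4.2, -0.1, 2.0]
finger_gap: 0.002
```

```bash
python3 -c "from h import *;meas2()"
```

```text
23.2167 [555.76346405 128.01004408 238.66888732]
ref 314 258 13 21 229, 319.85 267.44, x575.53
[314 258  12  21 206] [319.24271845 268.01941748] [[576.55160379 130.08161021 232.        ]]
attempt to get argmax of an empty sequence
top ecc fail
scene ecc 0.9665502277780771 shift px [-1.0377029   0.87797475]
```

Emit:
{"api": "apply_moves", "payload": {
  "targets": [
    [0,0.04,-0.01,0,1],
    [0,0.09,-0.04,0,1],
    [0,0.13,-0.07,0,1],
    [-0.1,0.15,-0.08,0,1],
    [-0.25,0.2,-0.1,0,1],
    [-0.4,0.2,-0.2,0,1],
    [-0.55,0.2,-0.4,0,1],
    [-0.55,0.2,-0.6,0,1],
    [-0.55,0.2,-0.8,0,1],
    [-0.55,0.2,-1,0,1]
  ]
}}

```text
t: 24.2
tool_pos: [515.2, -71.6, 350.1]
orientation: [-78.4, 89.8, 11.7]
ft_force: [0.2, 0.3, 0.5]
finger_gap: 0.002
```

Emit:
{"api": "apply_moves", "payload": {
  "targets": [
    [0,0.1,-0.2,0,1],
    [0,0.15,-0.4,0,1],
    [0,0.2,-0.6,0,1],
    [0,0.25,-0.8,0,1],
    [0,0.3,-1,0,1],
    [0,0.35,-1,0,1],
    [0,0.35,-1,0,1],
    [0,0.35,-1,0,1],
    [0,0.35,-1,0,1],
    [0,0.35,-1,0,1]
  ]
}}

```text
t: 25.03
tool_pos: [446.5, -269.1, 348.9]
orientation: [-94.3, 90.0, -4.2]
ft_force: [0.0, -0.2, 0.1]
finger_gap: -0.0
```

Emit:
{"api": "apply_moves", "payload": {
  "targets": [
    [0,0,-0.15,0,1],
    [0,0,-0.3,0,1],
    [0,0,-0.45,0,1],
    [0,0,-0.6,0,1],
    [0,0,-0.7,0,1],
    [0,0,-0.7,0,1],
    [0,0,-0.7,0,1],
    [0,0,-0.7,0,1],
    [0,0,-0.7,0,1],
    [0,0,-0.7,0,1]
  ]
}}

```text
t: 25.87
tool_pos: [446.6, -408.9, 349.1]
orientation: [-110.4, 90.0, -20.3]
ft_force: [0.5, 0.6, -0.2]
finger_gap: -0.001
```

Run:
```python
from h import *
meas2()
a,_=camera("scene");t,_=camera("top")
cv2.imwrite("pics/c5.png",np.hstack([cv2.resize(a[150:430,220:500],(390,390)),cv2.resize(t[140:340,170:450],(400,390))]))
```

```text
25.8667 [ 446.59832043 -408.92187601  349.14161155]
ref 314 258 13 21 229, 319.85 267.44, x575.53
[314 258  12  21 211] [319.28909953 267.7014218 ] [[576.4732005  129.48186038 232.        ]]
ref [272 206  13  15 150] [278.19 212.97] x577.02 y130.48
[273 206  12  15 145] [278.46206897 212.87586207] [[577.21409193 129.98962073 232.        ]]
top ecc 0.9807251786697706 shift px [ 0.44690117 -0.20501585]
scene ecc 0.9824391986628288 shift px [-0.7164821   0.45827028]
```

View pics/c5.png

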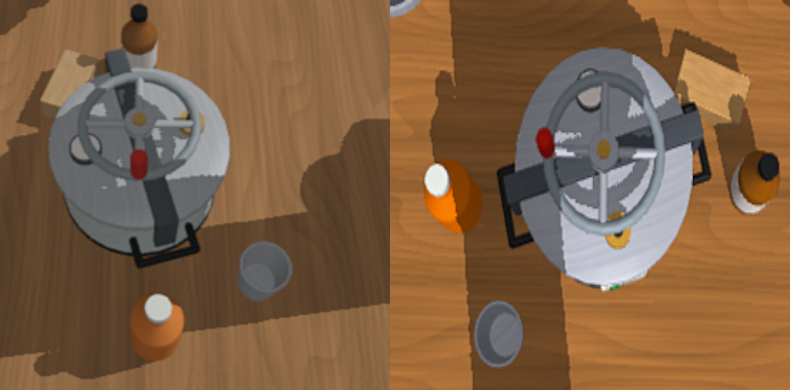

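```bash
python3 -c "from h import *;print(ctrl.hand_in())"
```

```text
the job is handed in; nothing more can be done
None
```

The wheel has been pushed through one full clockwise turn and the handle is back at its starting place. I handed the job in at about 26 s, with the robot clear of everything. I used the outside of the shut fingers on the trailing side of the red handle, with wrist force readings of about 4–5 N. I finished with small nudges and retreated.

- **Handle position:** the top view puts it about 0.2 mm past its start and the scene view about 0.9 mm past. The two views disagree by under 1 mm, so the error is roughly 0.5° of wheel angle.
- **Surroundings:** in the last picture the bottles, cup and carton look undisturbed. I checked this by eye and did not re-measure their positions.
- **Failed checks:** the top camera could not see the handle while the arm was over it, so those readings failed. I only compared both views once the arm had moved away.

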